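# Set the curing timer, then hold the sprung hood just under its balance point

### The arm

A 6-joint arm with a two-finger parallel gripper is mounted at the origin on the work surface. World frame = base frame: x ahead of the robot, y to its left, z up, the work surface at z = 0. Lengths are in mm, angles in rad, forces in N, time in s.
With the tool pointing down it reaches from about 375 to 975 mm from the base axis. Payload 3.8 kg.
Tool frame: the origin (TCP) lies at the very end of the fingers, on their centre line; the grasp point (between the pads) lies r.hold_point_z behind it (r.hold_point_z is the distance from the TCP to the grasp point, in mm); z points along the fingers, y is the line along which they close (so a half turn about z gives the same grasp; the last joint's range is limited). The gripper opens to 85 mm and grips with 20 to 120 N. Pads are 22 mm wide; open, the fingers measure 114 mm over their backs; the gripper's body (76 mm by 85 mm) begins 54 mm behind the grasp point. The pads swing forward as they close: fully open they stand 13 mm farther back than shut.
Start: joints at [-1.18, 0.264, 1.604, -0, 1.274, -0.037], TCP at [280.031, -614.166, 231.28] pointing down, gripper open.
Joint ranges: [-2.63, 2.63], [-0.94, 2.18], [0.31, 2.57], [-1.31, 4.45], [0, 2.66], [-2.55, 2.55]. Speed limits (rad/s): [2.57, 2.57, 3.14, 3.14, 3.14, 3.14].

### API

Orientations are given as a 3x3 rotation matrix whose columns are the frame's x, y, z axes.
In Python, from rig import r, imaging gives the robot as it stands.
- The arm moves only by the shell command python3 -m jog 'ROWS' [OPENING]. ROWS is a JSON object whose one key "series" holds a list of rows, each an object of numbers: "dx", "dy", "dz": the shift along the tool's x, y, z in m; "wx", "wy", "wz": the turn, a rotation vector about the tool's x, y, z in units of 5 degrees (1.0 is 5 degrees). In form: {"series": [{"dx": .., "dy": .., "dz": .., "wx": .., "wy": .., "wz": ..}, ...]}. A call has 1 to 12 rows; each row shifts and turns the commanded pose from where the row before left it, along the tool's axes as they then stand; what a row does not reach is not made up. A row lasts 1/10 s, in which the tool goes at most 50 mm and 8.59 degrees, less where a joint would pass 70% of its speed; a pose out of reach is approached as far as the arm can. A call with a gripper value outside its range is refused whole. OPENING is the finger opening in m, from 0 to 0.0854, set as the call begins (- or left out, the last holds). The fingers move at their own pace and stop on an object; the grip force is fixed at half the most. Time passes only in rows, so rows that do not move let the fingers close. It gives the time, the measured TCP pose, the force, the opening and the grip force at its end, in the units of the state.
- r.read_state(): the state, without advancing time (a new reading comes with each control period).
- imaging.get_image(name): name is "scene" or "top"; returns a dict with "img" (480x640x3 uint8, blue, green, red), "range_z" (480x640 float32, mm along the optical axis (not along the pixel's ray), 0 where there is no reading), "fx", "fy", "cx", "cy" (pixels), "R" (3x3) and "t" (3): a world point X has camera coordinates R X + t. Camera axes: x right, y down, z forward; pixel columns grow to the right and rows downward; lengths in mm; the calibration is good to about 2 mm. A picture is of the moment at which its call begins.
- r.sign_off(): hands the job in; it is judged then, once.
The state is a dict: "clock": time; "qpos": joint angles; "dq": joint speeds; "tau": joint torques, N m; "position": TCP position; "orientation": TCP orientation; "wrist_force": force on the tool from outside, world axes, zero at the start; "torque": the same for the moment, N m; "opening": finger opening in mm; "finger_force": force on a finger pad.
Only numpy, scipy, OpenCV 4.12 (cv2) and the standard library are available. Lean on these libraries where they do the work, as an engineer would, in place of code of your own. Each camera call takes 0.05 s, during which the arm holds its last target. There are 200 camera calls.

### The job

Get the curing cabinet ready for the next painted figures: turn the timer's collar to 4, then lift the amber hood by its handle to just past its balance point, so you know the spring takes over, without letting it swing right back to its stop. Ease it back to just below the balance point, about five to ten degrees under it, and finish there while still holding the hood still in the gripper; do not let go. Leave the paints, cups, tub and figure around it where they stand.

Things in the scene. Friction and masses are not known exactly. Their poses are not given: they have to be found in the camera images.
- cabinet: fixed grey curing cabinet, an open-topped box 220 mm deep (its x), 260 mm wide (its y), 100 mm high, closed by the amber hood. Origin: centre of its underside; x points from the front (robot side) to the hinge side, z up. It stands at a different place and yaw each time.
- hood (a joint): opening angle of the amber clear hood (rad): 0 shut, grows as the front rises, stop at 1.5. A tray-shaped lid 220 x 260 mm, 36 mm high, 0.8 kg, hinged along the cabinet's far top edge. Balance point 0.95 rad (54 degrees): below it the hood falls shut, above it the spring carries it on open. It pulls down at the handle with about 2.5 N at the start of the lift, 0.5 N just below balance.
- hood_handle (a point): middle of the round steel bar handle (12 mm thick, along the cabinet's y, 118 mm free between its posts), 40 mm above the hood's top. At hood angle q it is 180 cos q - 76 sin q mm in front of the hinge line (robot side) and 100 + 180 sin q + 76 cos q mm above the table: 176 shut, 291 at balance. The bar can turn in the pads, so a gripper pointing straight down can carry it all the way.
- hood_hinge (a point): middle of the hood's hinge line, 100 mm above the table, 110 mm along the cabinet's x from its centre; the line runs along the cabinet's y. Its axes are those of the hood: aligned with the cabinet's when shut.
- timer: fixed black lamp timer box, 130 x 130 mm, 50 mm high, with a collar standing on its top in a grey scale disc. Origin: centre of its underside, on the collar's axis; z up. Marks 0 to 6; mark n is a short line with n pips (yellow at 4, else white). Mark 0 lies 60 degrees from the box's x towards its y, each next one 20 degrees further clockwise seen from above (mark 3 on +x).
- collar (a joint): angle of the collar (rad), growing clockwise seen from above: 0 at mark 0, 0.349 (20 degrees) per mark, so mark 4 is 1.396. A click (sprung detent, up to about 0.15 N m) holds it at each mark; it starts near mark 0 to 3 and settles in the nearest click; released, it drops into the nearest one.
- collar_top (a point): centre of the top face of the knurled dark steel collar: a cylinder 38 mm across and 36 mm high on the timer box, top face 88 mm above the table. A white stripe from the middle of the top face to the rim and down the side points at the set mark.
- dropper_red: loose dropper bottle of amber paint with a red cap, 27 mm across, 79 mm tall. Origin: centre of its underside. To be left alone.
- dropper_white: loose dropper bottle of green paint with a white cap, 27 mm across, 79 mm tall. Origin: centre of its underside. To be left alone.
- brush_cup: loose paper cup, 82 mm across the rim and 100 mm tall, with brushes standing up to 180 mm. Origin: centre of its underside. To be left alone.
- paper_cup: loose empty white cup, 76 mm across, 100 mm tall. Origin: centre of its underside. To be left alone.
- shaker: loose clear shaker bottle with a black cap, 60 mm across, 150 mm tall. Origin: centre of its underside. To be left alone.
- dragon: loose painted dragon figure on a black disc 40 mm across, 55 mm tall, copper with red wings. Origin: centre of its underside. To be left alone.
- water_tub: loose clear open tub, 120 x 160 x 50 mm. Origin: centre of its underside. To be left alone.
Mind the look-alikes: they are no part of the job. There is more than one size of the timer; the job needs the middle-sized.

How it is judged:
By the outcome, as a careful person would: the job done as asked, in the order asked, and still so for the second after the job is handed in, while the arm keeps its last pose, push and grip.
It also fails if it takes over 54 s, if anything falls off the work surface, if the arm or the gripper's body presses on something with over 40 N, if the wrist force passes 120 N, or if a joint passes its speed limit or range.

## Working session

There is one attempt and no reset: what is moved stays moved. The work goes in short steps, Python scripts to look and compute and a shell command to move; the robot and the scene stay as the last step left them, time stands still between calls to the robot, and variables do not carry over. Pictures are saved under pics/ and viewed, at most 10 in all, crops included, and the job is handed in when it is done.

```bash
ls; mkdir -p pics
python3 - <<'E'
from rig import r, imaging
import cv2,numpy as np
for n in("scene","top"):
    d=imaging.get_image(n); cv2.imwrite(f"pics/{n}0.png",d["img"]); np.savez(f"{n}0.npz",**d)
    print(n,d["fx"],d["cx"],d["cy"],np.round(d["R"],3).tolist(),np.round(d["t"]))
s=r.read_state();print(s["clock"],s["position"],np.round(s["orientation"],3),s["opening"],r.hold_point_z)
E
```

```text
pics
scene 520.9168489702607 321.7307242811034 240.34517111647943 [[-0.677, 0.736, 0.003], [0.435, 0.403, -0.806], [-0.594, -0.544, -0.592]] [ 385.  -69. 1520.]
top 575.3200512762919 327.2781604653682 241.78086744732653 [[0.009, -1.0, -0.007], [-0.981, -0.008, -0.196], [0.196, 0.008, -0.981]] [ -62.  501. 1656.]
0.1 [ 279.77292253 -613.53656102  230.07621299] [[ 0.91   0.415 -0.001]
 [ 0.415 -0.91   0.002]
 [ 0.    -0.002 -1.   ]] 85.33393093654404 18.700000000000003
```

View pics/top0.png

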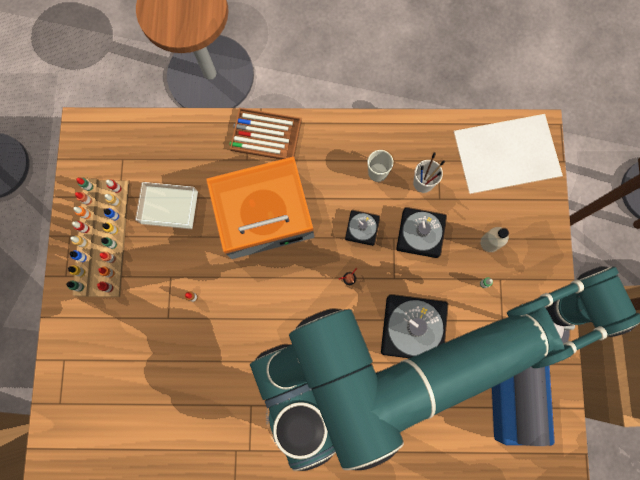

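View pics/scene0.png

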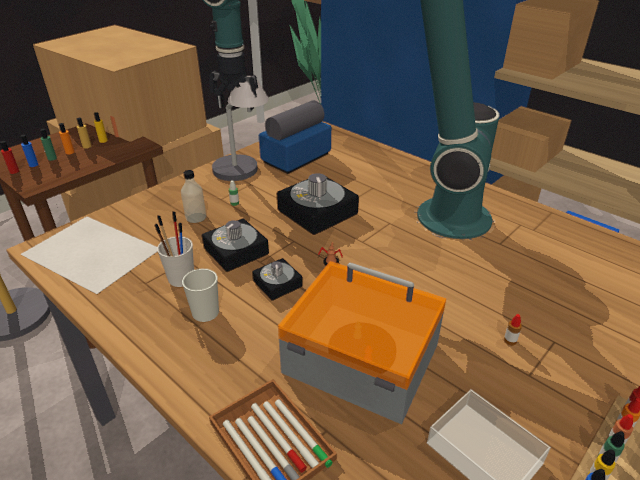

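The top view shows three timers: small at (363,228), middle at (422,232) and large at (415,326). The hood is at (260,205) with its handle from (240,232) to (288,218). I'll enlarge the middle timer and the handle in both views.

```bash
python3 - <<'E'
import cv2,numpy as np
t=cv2.imread("pics/top0.png");s=cv2.imread("pics/scene0.png")
def c(i,x,y,w,h,f): return cv2.resize(i[y:y+h,x:x+w],None,fx=f,fy=f,interpolation=cv2.INTER_CUBIC)
a=np.hstack([c(t,390,200,64,50,6),c(s,198,212,66,50,6)])
b=np.hstack([c(t,230,200,64,50,6),c(s,340,255,66,50,6)])
cv2.imwrite("pics/crops.png",np.vstack([a,b]))
E
cat > h.py <<'E'
import numpy as np
C={n:dict(np.load(n+"0.npz")) for n in("scene","top")}
def proj(n,X):
    d=C[n];p=d["R"]@np.array(X,float)+d["t"];return np.array([d["fx"]*p[0]/p[2]+d["cx"],d["fy"]*p[1]/p[2]+d["cy"]])
def tri(ut,us):
    from scipy.optimize import least_squares
    o=least_squares(lambda X:np.r_[proj("top",X)-ut,proj("scene",X)-us],[500,0,50]);return o.x,np.abs(o.fun).max()
def dep(n,u,v,d=None):
    d=d or C[n];z=float(d["range_z"][int(round(v)),int(round(u))])
    return d["R"].T@(np.array([(u-d["cx"])/d["fx"]*z,(v-d["cy"])/d["fy"]*z,z])-d["t"])
E
```

```text
(no output)
```

View pics/crops.png

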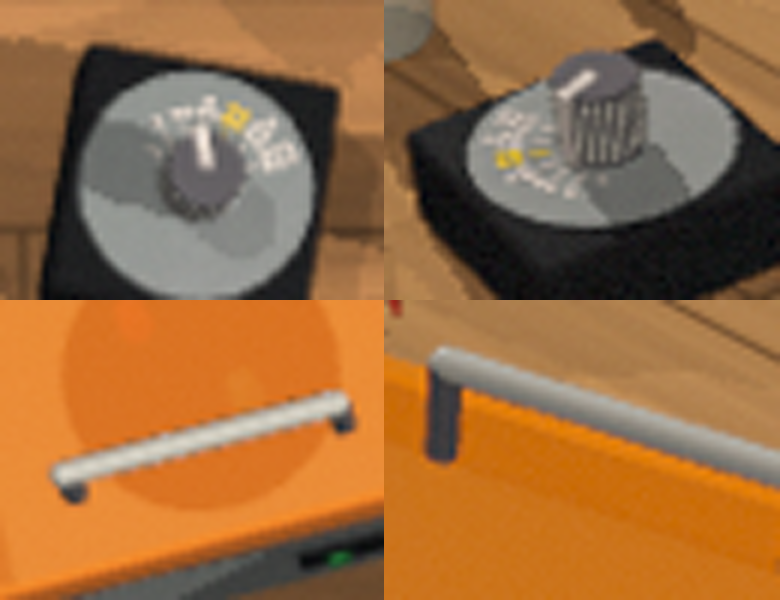

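The crops show the middle timer's stripe near mark 3, pointing from (206,165) to (201,125) in the crop. The yellow mark 4 lies next to it clockwise, at (237,117). The handle bar runs from (60,474) to (345,403) in the crop. Next I'll measure from depth and triangulation.

Run:
```python
from h import *
import cv2
def cloud(n,x0,y0,x1,y1):
    d=C[n];v,u=np.mgrid[y0:y1,x0:x1];z=d["range_z"][y0:y1,x0:x1].astype(float)
    m=z>0;u,v,z=u[m],v[m],z[m]
    P=(np.c_[(u-d["cx"])/d["fx"]*z,(v-d["cy"])/d["fy"]*z,z]-d["t"])@d["R"];return P,np.c_[u,v],d["img"][v,u]
# collar top triangulate
for a,b in (((424.2,227.1),(233.1,225)),):print("collar tri",tri(a,b))
for n,b in(("top",(390,200,454,262)),("scene",(198,205,275,275))):
    P,uv,c=cloud(n,*b)
    m=(P[:,2]>80)&(P[:,2]<95);Q=P[m];(cx,cy),rr=cv2.minEnclosingCircle(Q[:,:2].astype(np.float32));print(n,"collar",m.sum(),cx,cy,rr,Q.mean(0),Q[:,2].max())
    k=m&(c.min(1)>150);print(" stripe",P[k].mean(0),np.degrees(np.arctan2(*(P[k].mean(0)-Q.mean(0))[1::-1])))
    m=(P[:,2]>42)&(P[:,2]<60);R=cv2.minAreaRect(P[m][:,:2].astype(np.float32));print(" box",R,np.median(P[m][:,2]))
    h=c.astype(int);k=m&(h[:,2]-h[:,0]>80)&(h[:,1]>150);print(" yellow",k.sum(),P[k].mean(0))
for n,b in(("top",(225,205,300,245)),("scene",(340,255,420,305))):
    P,uv,c=cloud(n,*b);m=(P[:,2]>168)&(P[:,2]<190);Q=P[m];w=np.linalg.svd(Q-Q.mean(0))[2][0];s=(Q-Q.mean(0))@w
    print(n,"bar",m.sum(),Q.mean(0),np.median(Q[:,2]),w,s.min(),s.max(),Q.mean(0)+w*(s.min()+s.max())/2)
# hood rim/cab
P,uv,c=cloud("top",195,145,325,265);m=(P[:,2]>128)&(P[:,2]<142);print("hood",cv2.minAreaRect(P[m][:,:2].astype(np.float32)),np.median(P[m][:,2]))
# all heights: others
for nm,(x0,y0,x1,y1) in dict(small=(340,205,385,250),big=(375,285,455,365)).items():
    P,_,_=cloud("top",x0,y0,x1,y1);m=(P[:,2]>25)&(P[:,2]<70);print(nm,cv2.minAreaRect(P[m][:,:2].astype(np.float32)))
for nm,u,v in(("shaker",498,236),("brush",428,176),("cup",380,165),("dragon",349,278),("dwhite",487,283),("dred",190,296),("tub",167,206)):print(nm,np.round(dep("top",u,v)))
```

```text
collar tri (array([ 538.22404645, -338.36039173,   85.17835243]), np.float64(0.632017407779955))
top collar 132 537.7957763671875 -337.60797119140625 20.386024475097656 [ 537.07991542 -338.79945235   87.91092807] 94.98922540682612
 stripe [ 548.94872533 -337.77566597   88.78872854] 4.93004786409847
 box ((537.2200317382812, -339.1991271972656), (130.34825134277344, 132.8324737548828), 80.16656494140625) 51.35646119594547
 yellow 13 [ 572.48624861 -359.50974744   50.83613302]
scene collar 178 616.1187744140625 -287.082275390625 112.31015014648438 [ 586.85789543 -306.39113457   87.42974444] 94.98282554097864
 stripe [ 547.14875691 -337.27591841   87.94851651] -142.12510775736166
 box ((538.240234375, -343.019775390625), (377.4105224609375, 131.8981475830078), 78.37250518798828) 49.83527168768734
 yellow 12 [ 570.42741381 -357.86854094   52.17257711]
top bar 222 [528.03648951 117.54132449 181.25692679] 181.56889471630404 [-0.26608039  0.96392711  0.00676376] -69.9448921214241 71.30314264896774 [527.85578759 118.19595174 181.26152023]
scene bar 430 [532.19878085 123.33368437 177.86850439] 178.62055074109605 [-2.62809872e-01  9.64847554e-01 -4.10087027e-04] -73.6430732378189 68.26194622283408 [532.9058875  120.73770075 177.86960775]
hood ((596.7784423828125, 137.81407165527344), (224.26585388183594, 260.54736328125), 15.399310111999512) 136.20742762716623
small ((552.2271118164062, -162.689453125), (90.6048355102539, 92.61363983154297), 78.49016571044922)
big ((252.62197875976562, -311.06988525390625), (175.1944580078125, 174.84730529785156), 83.445556640625)
shaker [ 507. -542.  123.]
brush [ 720. -368.    8.]
cup [ 756. -220.    6.]
dragon [ 394. -123.   43.]
dwhite [ 382. -524.   51.]
dred [335. 336.  69.]
tub [619. 439.   4.]
```

Sizes 90/131/175 mm confirm that the timer at (537.5, -338.5) is the middle one. Its yaw is about -9.8°, so mark 4 lies at about -30°, which matches the yellow pips. The stripe is at +6°, nearest mark 2 (+10°), so it needs about 40° clockwise (+wz).

```bash
python3 -m jog '{"series":[{"dx":0.02,"dy":-0.008},{"dx":0.035,"dy":-0.0145},{"dx":0.035,"dy":-0.0145},{"dx":0.035,"dy":-0.0145},{"dx":0.035,"dy":-0.0145},{"dx":0.035,"dy":-0.0145},{"dx":0.035,"dy":-0.0145},{"dx":0.035,"dy":-0.0145},{"dx":0.035,"dy":-0.0145,"dz":0.02},{"dx":0.028,"dy":-0.011,"dz":0.03},{"dx":0.014,"dy":-0.005,"dz":0.03},{"dx":0.006,"dy":-0.002,"dz":0.02}]}' 0.0854
cat > st.py <<'E'
from rig import r;import numpy as np
s=r.read_state();R=np.array(s["orientation"]);p=np.array(s["position"])
print("t",s["clock"],"p",p.round(1),"q",np.round(s["qpos"],2),"F",np.round(s["wrist_force"],1),"M",np.round(s["torque"],2),"op",s["opening"],"g",s["finger_force"]);print(R.round(3).tolist())
def to(x):print("tool delta mm",(R.T@(np.array(x)-p)).round(1))
E
python3 -c "from st import *;to([537.5,-338.5,57])"
```

```text
t 0.1 p [ 279.8 -613.5  230.1] q [-1.18  0.26  1.61  0.    1.27 -0.04] F [-0.5 -0.   0.7] M [-0.02  0.04 -0.01] op 85.33393093654404 g 0.0
[[0.91, 0.415, -0.001], [0.415, -0.91, 0.002], [0.0, -0.002, -1.0]]
tool delta mm [ 348.6 -143.   173.4]$.series[0]: bad value
```

```bash
python3 -m jog '{"series":[{"dx":0.02,"dy":-0.008,"dz":0,"wx":0,"wy":0,"wz":0},{"dx":0.035,"dy":-0.0145,"dz":0,"wx":0,"wy":0,"wz":0},{"dx":0.035,"dy":-0.0145,"dz":0,"wx":0,"wy":0,"wz":0},{"dx":0.035,"dy":-0.0145,"dz":0,"wx":0,"wy":0,"wz":0},{"dx":0.035,"dy":-0.0145,"dz":0,"wx":0,"wy":0,"wz":0},{"dx":0.035,"dy":-0.0145,"dz":0,"wx":0,"wy":0,"wz":0},{"dx":0.035,"dy":-0.0145,"dz":0,"wx":0,"wy":0,"wz":0},{"dx":0.035,"dy":-0.0145,"dz":0,"wx":0,"wy":0,"wz":0},{"dx":0.035,"dy":-0.0145,"dz":0.02,"wx":0,"wy":0,"wz":0},{"dx":0.028,"dy":-0.011,"dz":0.03,"wx":0,"wy":0,"wz":0},{"dx":0.014,"dy":-0.005,"dz":0.03,"wx":0,"wy":0,"wz":0},{"dx":0.006,"dy":-0.002,"dz":0.02,"wx":0,"wy":0,"wz":0}]}' 0.0854
python3 -c "from st import *;to([537.5,-338.5,57])"
```

```text
clock: 1.3
position: [538.1, -336.8, 128.5]
orientation: [[0.909, 0.417, -0.002], [0.417, -0.909, 0.003], [-0.001, -0.003, -1.0]]
wrist_force: [-0.2, -0.2, 0.1]
opening: 85.4
finger_force: 0.0
t 1.3 p [ 538.1 -336.8  128.5] q [-0.6   0.27  1.79  0.    1.08  0.54] F [-0.2 -0.2  0.1] M [0.01 0.02 0.01] op 85.36777285426774 g 0.0
[[0.909, 0.417, -0.002], [0.417, -0.909, 0.003], [-0.001, -0.003, -1.0]]
tool delta mm [-1.2  1.5 71.5]
```

```bash
python3 -m jog '{"series":[{"dx":-0.001,"dy":0.001,"dz":0.012,"wx":0,"wy":0,"wz":0},{"dx":0,"dy":0,"dz":0.02,"wx":0,"wy":0,"wz":0},{"dx":0,"dy":0,"dz":0.016,"wx":0,"wy":0,"wz":0},{"dx":0,"dy":0,"dz":0.012,"wx":0,"wy":0,"wz":0},{"dx":0,"dy":0,"dz":0.007,"wx":0,"wy":0,"wz":0},{"dx":0,"dy":0,"dz":0.003,"wx":0,"wy":0,"wz":0},{"dx":0,"dy":0,"dz":0,"wx":0,"wy":0,"wz":0}]}' -
python3 -m jog '{"series":[{"dx":0,"dy":0,"dz":0,"wx":0,"wy":0,"wz":0},{"dx":0,"dy":0,"dz":0,"wx":0,"wy":0,"wz":0},{"dx":0,"dy":0,"dz":0,"wx":0,"wy":0,"wz":0},{"dx":0,"dy":0,"dz":0,"wx":0,"wy":0,"wz":0},{"dx":0,"dy":0,"dz":0,"wx":0,"wy":0,"wz":0},{"dx":0,"dy":0,"dz":0,"wx":0,"wy":0,"wz":0}]}' 0.03
python3 -c "from st import *;to([537.5,-338.5,57])"
```

```text
clock: 2.0
position: [537.2, -342.1, 61.3]
orientation: [[0.91, 0.415, -0.0], [0.415, -0.91, 0.0], [-0.0, -0.0, -1.0]]
wrist_force: [0.0, 0.0, 0.1]
opening: 85.3
finger_force: 0.0
clock: 2.6
position: [536.4, -339.9, 62.3]
orientation: [[0.91, 0.415, -0.002], [0.415, -0.91, 0.004], [-0.001, -0.004, -1.0]]
wrist_force: [-4.7, 7.5, 8.2]
opening: 36.5
finger_force: 60.1
t 2.6 p [ 536.4 -339.9   62.3] q [-0.6   0.34  1.84  0.    0.97  0.54] F [-4.7  7.5  8.2] M [1.11 0.65 0.  ] op 36.520729139456414 g 60.077707171440125
[[0.91, 0.415, -0.002], [0.415, -0.91, 0.004], [-0.001, -0.004, -1.0]]
tool delta mm [ 1.6 -0.8  5.3]
```

```bash
python3 -m jog '{"series":[{"dx":0,"dy":-0.002,"dz":-0.001,"wx":0,"wy":0,"wz":0},{"dx":0,"dy":0,"dz":0,"wx":0,"wy":0,"wz":0.5},{"dx":0,"dy":0,"dz":0,"wx":0,"wy":0,"wz":1},{"dx":0,"dy":0,"dz":0,"wx":0,"wy":0,"wz":1},{"dx":0,"dy":0,"dz":0,"wx":0,"wy":0,"wz":1},{"dx":0,"dy":0,"dz":0,"wx":0,"wy":0,"wz":1},{"dx":0,"dy":0,"dz":0,"wx":0,"wy":0,"wz":1},{"dx":0,"dy":0,"dz":0,"wx":0,"wy":0,"wz":1},{"dx":0,"dy":0,"dz":0,"wx":0,"wy":0,"wz":1},{"dx":0,"dy":0,"dz":0,"wx":0,"wy":0,"wz":0.5},{"dx":0,"dy":0,"dz":0,"wx":0,"wy":0,"wz":0},{"dx":0,"dy":0,"dz":0,"wx":0,"wy":0,"wz":0}]}' -
cat > look.py <<'E'
from rig import imaging
import cv2,numpy as np,sys
n,x,y,w,h,f,o=sys.argv[1:];x,y,w,h,f=map(int,(x,y,w,h,f))
d=imaging.get_image(n);np.savez(o+".npz",**d)
cv2.imwrite(f"pics/{o}.png",cv2.resize(d["img"][y:y+h,x:x+w],None,fx=f,fy=f,interpolation=cv2.INTER_CUBIC))
E
python3 -c "from st import *;to([537.5,-338.5,57])"; python3 look.py scene 185 190 100 75 8 turn1
```

```text
clock: 3.8
position: [536.3, -338.9, 62.3]
orientation: [[0.964, -0.266, -0.001], [-0.266, -0.964, 0.002], [-0.001, -0.002, -1.0]]
wrist_force: [-1.3, 5.1, 3.1]
opening: 36.3
finger_force: 61.6
t 3.8 p [ 536.3 -338.9   62.3] q [-0.6   0.34  1.84  0.    0.96  1.24] F [-1.3  5.1  3.1] M [ 0.87  0.05 -0.03] op 36.323594937538886 g 61.60119652748108
[[0.964, -0.266, -0.001], [-0.266, -0.964, 0.002], [-0.001, -0.002, -1.0]]
tool delta mm [ 1.  -0.7  5.3]
```

View pics/turn1.png

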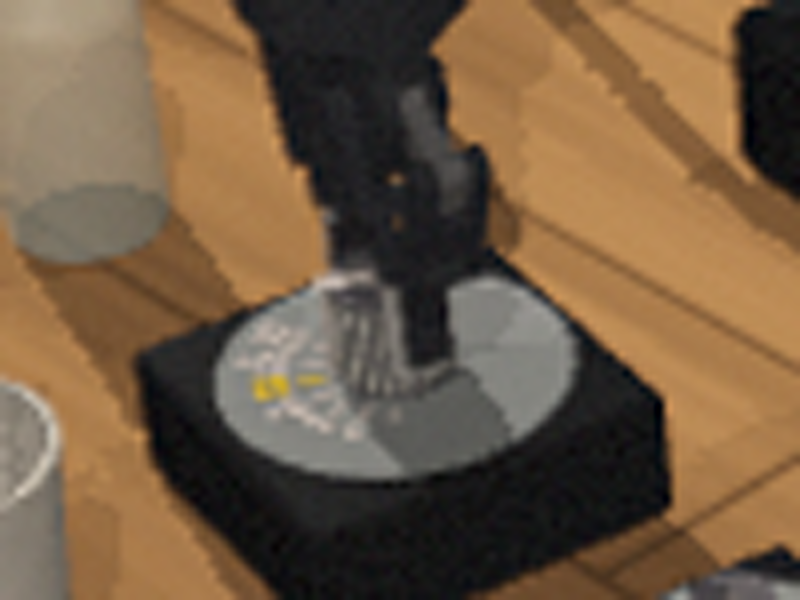

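The gripper hides the stripe in this view; yellow mark 4 is at about (270,388) in the crop. I'll open, lift and check.

```bash
python3 -m jog '{"series":[{"dx":0,"dy":0,"dz":0,"wx":0,"wy":0,"wz":0},{"dx":0,"dy":0,"dz":0,"wx":0,"wy":0,"wz":0},{"dx":0,"dy":0,"dz":0,"wx":0,"wy":0,"wz":0},{"dx":0,"dy":0,"dz":0,"wx":0,"wy":0,"wz":0},{"dx":0,"dy":0,"dz":-0.005,"wx":0,"wy":0,"wz":0},{"dx":0,"dy":0,"dz":-0.02,"wx":0,"wy":0,"wz":0},{"dx":0,"dy":0,"dz":-0.03,"wx":0,"wy":0,"wz":0},{"dx":0,"dy":0,"dz":-0.04,"wx":0,"wy":0,"wz":0},{"dx":0,"dy":0,"dz":-0.045,"wx":0,"wy":0,"wz":0},{"dx":0,"dy":0,"dz":-0.03,"wx":0,"wy":0,"wz":0},{"dx":0,"dy":0,"dz":-0.015,"wx":0,"wy":0,"wz":0},{"dx":0,"dy":0,"dz":0,"wx":0,"wy":0,"wz":0}]}' 0.0854
python3 -c "from st import *"; python3 look.py scene 185 190 100 75 8 turn2
python3 - <<'E'
import sys
from h import *
d=dict(np.load("turn2.npz"));v,u=np.mgrid[205:250,205:260];z=d["range_z"][205:250,205:260].astype(float).ravel();u,v=u.ravel(),v.ravel()
P=(np.c_[(u-d["cx"])/d["fx"]*z,(v-d["cy"])/d["fy"]*z,z]-d["t"])@d["R"];c=d["img"][v,u]
k=(P[:,2]>83)&(P[:,2]<93)&(np.hypot(P[:,0]-537.5,P[:,1]+338.5)<20);w=k&(c.min(1)>150);q=P[w].mean(0)-[537.5,-338.5,0]
print(k.sum(),w.sum(),q,np.degrees(np.arctan2(q[1],q[0])))
E
```

```text
clock: 5.05
position: [537.8, -341.1, 250.6]
orientation: [[0.964, -0.267, 0.005], [-0.267, -0.964, -0.003], [0.005, 0.002, -1.0]]
wrist_force: [-0.3, -0.4, 0.5]
opening: 85.4
finger_force: 0.0
t 5.05 p [ 537.8 -341.1  250.6] q [-0.6   0.18  1.67 -0.    1.29  1.24] F [-0.3 -0.4  0.5] M [ 0.04  0.02 -0.02] op 85.36169698899896 g 0.0
[[0.964, -0.267, 0.005], [-0.267, -0.964, -0.003], [0.005, 0.002, -1.0]]
108 8 [ 9.65016335 -7.40864229 87.68303216] -37.51424084465724
```

View pics/turn2.png

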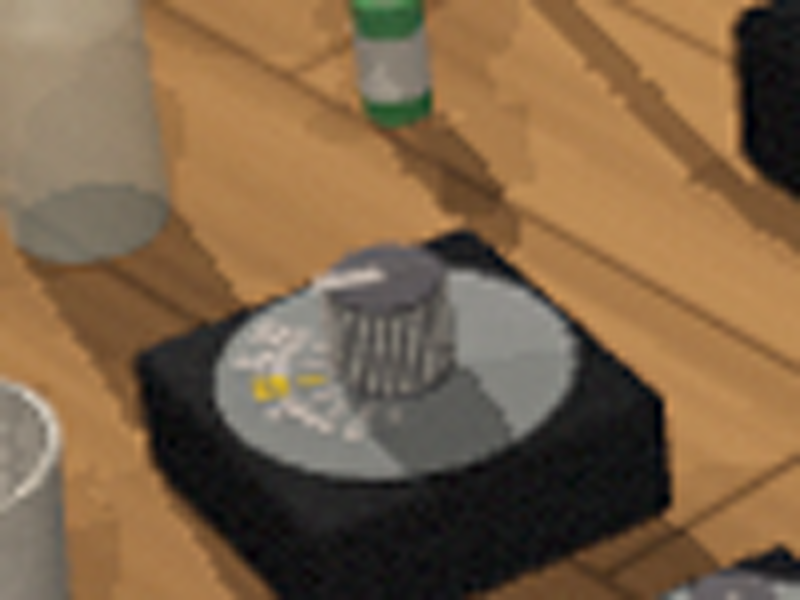

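The stripe lies along the yellow line's direction (stripe (385,275)→(320,285), mark line (397,372)→(270,388)), so it points at mark 4. I'll confirm that from the top view later. Now I'll rotate by -121° so the pads close across the bar.

```bash
python3 -m jog '{"series":[{"dx":0,"dy":0,"dz":0,"wx":0,"wy":0,"wz":-1},{"dx":0,"dy":0,"dz":0,"wx":0,"wy":0,"wz":-1.65},{"dx":0,"dy":0,"dz":0,"wx":0,"wy":0,"wz":-1.65},{"dx":0,"dy":0,"dz":0,"wx":0,"wy":0,"wz":-1.65},{"dx":0,"dy":0,"dz":0,"wx":0,"wy":0,"wz":-1.65},{"dx":0,"dy":0,"dz":0,"wx":0,"wy":0,"wz":-1.65},{"dx":0,"dy":0,"dz":0,"wx":0,"wy":0,"wz":-1.65},{"dx":0,"dy":0,"dz":0,"wx":0,"wy":0,"wz":-1.65},{"dx":0,"dy":0,"dz":0,"wx":0,"wy":0,"wz":-1.65},{"dx":0,"dy":0,"dz":0,"wx":0,"wy":0,"wz":-1.65},{"dx":0,"dy":0,"dz":0,"wx":0,"wy":0,"wz":-1.65},{"dx":0,"dy":0,"dz":0,"wx":0,"wy":0,"wz":-1.65}]}' -
python3 -m jog '{"series":[{"dx":0,"dy":0,"dz":0,"wx":0,"wy":0,"wz":-1.65},{"dx":0,"dy":0,"dz":0,"wx":0,"wy":0,"wz":-1.65},{"dx":0,"dy":0,"dz":0,"wx":0,"wy":0,"wz":-1.2},{"dx":0,"dy":0,"dz":0,"wx":0,"wy":0,"wz":-0.55},{"dx":0.015,"dy":0.004,"dz":0,"wx":0,"wy":0,"wz":0},{"dx":0.03,"dy":0.0075,"dz":0,"wx":0,"wy":0,"wz":0},{"dx":0.04,"dy":0.01,"dz":0,"wx":0,"wy":0,"wz":0},{"dx":0.04,"dy":0.01,"dz":0,"wx":0,"wy":0,"wz":0},{"dx":0.04,"dy":0.01,"dz":0,"wx":0,"wy":0,"wz":0},{"dx":0.04,"dy":0.01,"dz":0,"wx":0,"wy":0,"wz":0},{"dx":0.04,"dy":0.01,"dz":0,"wx":0,"wy":0,"wz":0},{"dx":0.03,"dy":0.0075,"dz":0,"wx":0,"wy":0,"wz":0}]}' -
python3 - <<'E'
from st import *
to([529.3,119.2,157.3]);print(np.degrees(np.arctan2(R[1,1],R[0,1])))
E
```

```text
clock: 6.3
position: [534.9, -339.1, 243.2]
orientation: [[0.163, 0.987, -0.005], [0.987, -0.163, 0.003], [0.003, -0.006, -1.0]]
wrist_force: [0.4, 0.3, 0.8]
opening: 85.7
finger_force: 0.0
clock: 7.5
position: [527.4, -53.3, 245.1]
orientation: [[-0.267, 0.964, -0.004], [0.964, 0.267, 0.002], [0.002, -0.003, -1.0]]
wrist_force: [0.4, -0.2, -0.7]
opening: 85.2
finger_force: 0.0
t 7.5 p [527.4 -53.3 245.1] q [-0.15 -0.02  1.89  0.    1.27 -0.42] F [ 0.4 -0.2 -0.7] M [-0.04 -0.02 -0.04] op 85.2148914454273 g 0.0
[[-0.267, 0.964, -0.004], [0.964, 0.267, 0.002], [0.002, -0.003, -1.0]]
tool delta mm [165.5  48.2  88.1]
15.49646619236381
```

```bash
python3 -m jog '{"series":[{"dx":0.04,"dy":0.012,"dz":0,"wx":0,"wy":0,"wz":0},{"dx":0.04,"dy":0.012,"dz":0,"wx":0,"wy":0,"wz":0},{"dx":0.04,"dy":0.012,"dz":0,"wx":0,"wy":0,"wz":0},{"dx":0.03,"dy":0.008,"dz":0.01,"wx":0,"wy":0,"wz":0},{"dx":0.012,"dy":0.003,"dz":0.01,"wx":0,"wy":0,"wz":0},{"dx":0.005,"dy":0.001,"dz":0.005,"wx":0,"wy":0,"wz":0},{"dx":0,"dy":0,"dz":0,"wx":0,"wy":0,"wz":0},{"dx":0,"dy":0,"dz":0,"wx":0,"wy":0,"wz":0}]}' -
python3 - <<'E'
from st import *
to([529.3,119.2,157.3])
from rig import imaging
import cv2
from h import proj,C
d=imaging.get_image("top")
im=d["img"][200:250,390:454];cv2.imwrite("pics/t3.png",cv2.resize(im,None,fx=10,fy=10,interpolation=cv2.INTER_CUBIC))
np.savez("t3.npz",**d)
c=np.array([537.5,-338.5])
for n in("top","scene"):
  for m in(3,4,5):
    a=np.radians(-9.8+20*(3-m));e=np.array([np.cos(a),np.sin(a)])
    print(n,m,[proj(n,[*(c+k*e),88]).round(1).tolist() for k in(0,19)])
E
```

```text
clock: 8.3
position: [530.6, 116.1, 221.7]
orientation: [[-0.266, 0.964, -0.001], [0.964, 0.266, -0.001], [-0.0, -0.001, -1.0]]
wrist_force: [-0.1, -0.9, -0.2]
opening: 85.6
finger_force: 0.0
t 8.3 p [530.6 116.1 221.7] q [ 0.17  0.02  1.9  -0.    1.22 -0.1 ] F [-0.1 -0.9 -0.2] M [-0.01 -0.05 -0.01] op 85.62806841171219 g 0.0
[[-0.266, 0.964, -0.001], [0.964, 0.266, -0.001], [-0.0, -0.001, -1.0]]
tool delta mm [ 3.4 -0.4 64.4]
top 3 [[423.9, 227.7], [424.8, 221.4]]
top 4 [[423.9, 227.7], [427.0, 222.1]]
top 5 [[423.9, 227.7], [428.8, 223.6]]
scene 3 [[232.5, 223.8], [226.0, 226.4]]
scene 4 [[232.5, 223.8], [225.1, 225.1]]
scene 5 [[232.5, 223.8], [225.2, 223.6]]
```

View pics/t3.png

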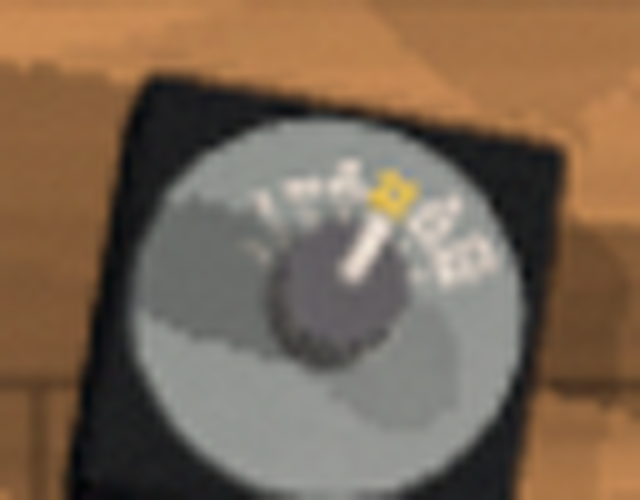

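The top view shows the stripe from (347,275) to (380,222), about 32° clockwise from vertical, pointing right at yellow mark 4. The collar is set. Now I'll descend over the bar and grip it.

```bash
python3 -m jog '{"series":[{"dx":0.002,"dy":0,"dz":0.012,"wx":0,"wy":0,"wz":0},{"dx":0.001,"dy":0,"dz":0.018,"wx":0,"wy":0,"wz":0},{"dx":0,"dy":0,"dz":0.016,"wx":0,"wy":0,"wz":0},{"dx":0,"dy":0,"dz":0.01,"wx":0,"wy":0,"wz":0},{"dx":0,"dy":0,"dz":0.005,"wx":0,"wy":0,"wz":0},{"dx":0,"dy":0,"dz":0.002,"wx":0,"wy":0,"wz":0},{"dx":0,"dy":0,"dz":0,"wx":0,"wy":0,"wz":0},{"dx":0,"dy":0,"dz":0,"wx":0,"wy":0,"wz":0}]}' -
python3 -c "from st import *;to([529.3,119.2,157.3])"; python3 look.py scene 330 210 130 97 6 grip0
```

```text
clock: 9.15
position: [530.8, 120.0, 160.1]
orientation: [[-0.267, 0.964, 0.001], [0.964, 0.267, 0.0], [-0.0, 0.001, -1.0]]
wrist_force: [-0.2, -0.4, -0.0]
opening: 85.7
finger_force: 0.0
t 9.15 p [530.8 120.  160.1] q [ 0.18  0.07  1.96  0.    1.11 -0.09] F [-0.2 -0.4 -0. ] M [-0.03  0.01 -0.02] op 85.65013810032566 g 0.0
[[-0.267, 0.964, 0.001], [0.964, 0.267, 0.0], [-0.0, 0.001, -1.0]]
tool delta mm [-0.4 -1.7  2.8]
```

View pics/grip0.png

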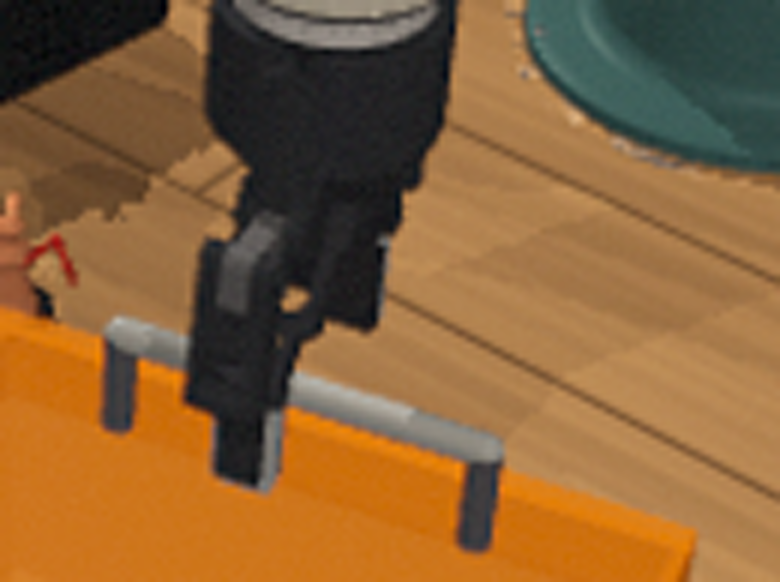

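The fingers straddle the bar near its middle: the hinge-side finger is at (245,430) and the bar runs from (130,335) to (480,445). I'll close.

```bash
python3 -m jog '{"series":[{"dx":0,"dy":-0.001,"dz":0.002,"wx":0,"wy":0,"wz":0},{"dx":0,"dy":0,"dz":0,"wx":0,"wy":0,"wz":0},{"dx":0,"dy":0,"dz":0,"wx":0,"wy":0,"wz":0},{"dx":0,"dy":0,"dz":0,"wx":0,"wy":0,"wz":0},{"dx":0,"dy":0,"dz":0,"wx":0,"wy":0,"wz":0},{"dx":0,"dy":0,"dz":0,"wx":0,"wy":0,"wz":0},{"dx":0,"dy":0,"dz":0,"wx":0,"wy":0,"wz":0},{"dx":0,"dy":0,"dz":0,"wx":0,"wy":0,"wz":0},{"dx":0,"dy":0,"dz":0,"wx":0,"wy":0,"wz":0},{"dx":0,"dy":0,"dz":0,"wx":0,"wy":0,"wz":0}]}' 0.0
cat > arc.py <<'E'
from st import *
import sys
from scipy.optimize import minimize_scalar
H=np.array([702.8,167.0,100]);cx=np.array([.964,.266,0])
def uv(q):return np.array([180*np.cos(q)-76*np.sin(q),180*np.sin(q)+76*np.cos(q)])
def state():
    g=p-R[:,2]*r.hold_point_z-H;m=np.array([-g@cx,g[2]])
    q=np.arctan2(m[1],m[0])-np.arctan2(76,180);return q,np.hypot(*m)
q,rad=state();print("q",q,"deg",np.degrees(q),"radius",rad,"(195.4) lateral",(p-H)@[-.266,.964,0])
if len(sys.argv)>1:
    qs=np.linspace(0 if len(sys.argv)>3 else q,float(sys.argv[1]),int(sys.argv[2])+1)
    for a,b in zip(qs,qs[1:]):
        d=uv(b)-uv(a);print(f"q {b:.3f}  dy {-d[0]:.1f} dz {-d[1]:.1f}")
E
python3 arc.py 0.85 20 s
```

```text
clock: 10.2
position: [529.2, 119.7, 157.4]
orientation: [[-0.267, 0.964, 0.0], [0.964, 0.267, 0.0], [0.0, 0.0, -1.0]]
wrist_force: [0.4, -0.5, 0.7]
opening: 9.7
finger_force: 58.4
t 10.2 p [529.2 119.7 157.4] q [ 0.18  0.07  1.97  0.    1.1  -0.09] F [ 0.4 -0.5  0.7] M [ 0.05  0.09 -0.04] op 9.726563791805534 g 58.413711190223694
[[-0.267, 0.964, 0.0], [0.964, 0.267, 0.0], [0.0, 0.0, -1.0]]
q 0.00047806210924050685 deg 0.027390941204603156 radius 195.32618002055648 (195.4) lateral 0.6140379784579165
q 0.042  dy 3.4 dz -7.6
q 0.085  dy 3.7 dz -7.4
q 0.128  dy 4.0 dz -7.3
q 0.170  dy 4.3 dz -7.1
q 0.212  dy 4.6 dz -6.9
q 0.255  dy 4.9 dz -6.7
q 0.297  dy 5.2 dz -6.5
q 0.340  dy 5.5 dz -6.3
q 0.382  dy 5.7 dz -6.0
q 0.425  dy 6.0 dz -5.8
q 0.467  dy 6.2 dz -5.5
q 0.510  dy 6.4 dz -5.2
q 0.552  dy 6.7 dz -5.0
q 0.595  dy 6.9 dz -4.7
q 0.637  dy 7.1 dz -4.4
q 0.680  dy 7.2 dz -4.1
q 0.722  dy 7.4 dz -3.8
q 0.765  dy 7.6 dz -3.4
q 0.807  dy 7.7 dz -3.1
q 0.850  dy 7.8 dz -2.8
```

```bash
python3 -m jog '{"series":[{"dx":0,"dy":0.0034,"dz":-0.0076,"wx":0,"wy":0,"wz":0},{"dx":0,"dy":0.0037,"dz":-0.0074,"wx":0,"wy":0,"wz":0},{"dx":0,"dy":0.004,"dz":-0.0073,"wx":0,"wy":0,"wz":0},{"dx":0,"dy":0.0043,"dz":-0.0071,"wx":0,"wy":0,"wz":0},{"dx":0,"dy":0.0046,"dz":-0.0069,"wx":0,"wy":0,"wz":0},{"dx":0,"dy":0.0049,"dz":-0.0067,"wx":0,"wy":0,"wz":0},{"dx":0,"dy":0.0052,"dz":-0.0065,"wx":0,"wy":0,"wz":0},{"dx":0,"dy":0.0055,"dz":-0.0063,"wx":0,"wy":0,"wz":0},{"dx":0,"dy":0.0057,"dz":-0.006,"wx":0,"wy":0,"wz":0},{"dx":0,"dy":0,"dz":0,"wx":0,"wy":0,"wz":0},{"dx":0,"dy":0,"dz":0,"wx":0,"wy":0,"wz":0}]}' -
python3 arc.py 0.85 11
```

```text
clock: 11.3
position: [569.0, 130.7, 221.2]
orientation: [[-0.267, 0.964, -0.0], [0.964, 0.267, -0.0], [-0.0, -0.0, -1.0]]
wrist_force: [-7.3, -3.3, 3.3]
opening: 9.9
finger_force: 58.8
t 11.3 p [569.  130.7 221.2] q [ 0.18  0.1   1.82 -0.    1.23 -0.09] F [-7.3 -3.3  3.3] M [-0.41  1.19 -0.03] op 9.87412309109174 g 58.805952072143555
[[-0.267, 0.964, -0.0], [0.964, 0.267, -0.0], [-0.0, -0.0, -1.0]]
q 0.3904084746315251 deg 22.368757882526655 radius 196.96634889785835 (195.4) lateral 0.5721272446009978
q 0.432  dy 5.9 dz -5.6
q 0.474  dy 6.1 dz -5.4
q 0.516  dy 6.4 dz -5.1
q 0.558  dy 6.6 dz -4.8
q 0.599  dy 6.8 dz -4.6
q 0.641  dy 7.0 dz -4.3
q 0.683  dy 7.1 dz -4.0
q 0.725  dy 7.3 dz -3.7
q 0.766  dy 7.4 dz -3.4
q 0.808  dy 7.6 dz -3.1
q 0.850  dy 7.7 dz -2.7
```

```bash
python3 -m jog '{"series":[{"dx":0,"dy":0.0059,"dz":-0.0054,"wx":0,"wy":0,"wz":0},{"dx":0,"dy":0.0061,"dz":-0.0052,"wx":0,"wy":0,"wz":0},{"dx":0,"dy":0.0064,"dz":-0.0049,"wx":0,"wy":0,"wz":0},{"dx":0,"dy":0.0066,"dz":-0.0047,"wx":0,"wy":0,"wz":0},{"dx":0,"dy":0.0068,"dz":-0.0045,"wx":0,"wy":0,"wz":0},{"dx":0,"dy":0.007,"dz":-0.0042,"wx":0,"wy":0,"wz":0},{"dx":0,"dy":0.0071,"dz":-0.004,"wx":0,"wy":0,"wz":0},{"dx":0,"dy":0.0073,"dz":-0.0037,"wx":0,"wy":0,"wz":0},{"dx":0,"dy":0.0074,"dz":-0.0034,"wx":0,"wy":0,"wz":0},{"dx":0,"dy":0.0076,"dz":-0.003,"wx":0,"wy":0,"wz":0},{"dx":0,"dy":0,"dz":0,"wx":0,"wy":0,"wz":0},{"dx":0,"dy":0,"dz":0,"wx":0,"wy":0,"wz":0}]}' -
python3 arc.py 1.03 6
cat > hoodimg.py <<'E'
from rig import imaging
import numpy as np,sys
# hood angle from depth: fit the plane of orange hood-top points in the hinge frame
H=np.array([702.8,167.0,100]);cx=np.array([.964,.266,0]);cy=np.array([-.266,.964,0])
for n in("scene","top"):
    d=imaging.get_image(n);z=d["range_z"].astype(float);v,u=np.mgrid[0:480,0:640]
    b,g,rr=[d["img"][...,i].astype(int) for i in range(3)]
    m=(z>0)&(rr>180)&(b<70)&(rr-b>130);u,v,z=u[m],v[m],z[m]
    P=(np.c_[(u-d["cx"])/d["fx"]*z,(v-d["cy"])/d["fy"]*z,z]-d["t"])@d["R"]-H
    a=-P@cx;w=P@cy;h=P[:,2];k=(abs(w)<115)&(np.hypot(a,h)<225)&(np.hypot(a,h)>60)
    a,h=a[k],h[k]
    best=max(np.arange(0,1.5,.005),key=lambda q:np.sum(abs(-a*np.sin(q)+h*np.cos(q)-36)<3))
    e=-a*np.sin(best)+h*np.cos(best);i=abs(e-36)<6;pf=np.linalg.svd(np.c_[a[i],h[i]]-np.c_[a[i],h[i]].mean(0),full_matrices=False)[2][0]
    print(n,k.sum(),i.sum(),"q vote",best,"fit",np.arctan(pf[1]/pf[0]))
E
python3 hoodimg.py
```

```text
clock: 12.5
position: [636.0, 149.1, 266.5]
orientation: [[-0.267, 0.964, 0.004], [0.964, 0.267, 0.0], [-0.001, 0.004, -1.0]]
wrist_force: [-5.9, -1.8, 7.3]
opening: 10.0
finger_force: 62.2
t 12.5 p [636.  149.1 266.5] q [ 0.19  0.2   1.62 -0.    1.32 -0.08] F [-5.9 -1.8  7.3] M [-0.38  1.23 -0.01] op 10.018770700495928 g 62.217843532562256
[[-0.267, 0.964, 0.004], [0.964, 0.267, 0.0], [-0.001, 0.004, -1.0]]
q 0.8132897716904814 deg 46.59807143902289 radius 197.72530941038983 (195.4) lateral 0.47672504995687054
q 0.849  dy 6.7 dz -2.4
q 0.886  dy 6.7 dz -2.1
q 0.922  dy 6.8 dz -1.9
q 0.958  dy 6.9 dz -1.6
q 0.994  dy 6.9 dz -1.4
q 1.030  dy 7.0 dz -1.1
scene 8505 8501 q vote 0.81 fit 0.8083617790240292
top 835 554 q vote 0.81 fit 0.8026302349299944
```

Arm kinematics gives q = 0.813 and depth gives 0.808, so they agree. On past balance to about 1.03.

```bash
python3 -m jog '{"series":[{"dx":0,"dy":0.0035,"dz":-0.0009,"wx":0,"wy":0,"wz":0},{"dx":0,"dy":0.0055,"dz":-0.0016,"wx":0,"wy":0,"wz":0},{"dx":0,"dy":0.0067,"dz":-0.002,"wx":0,"wy":0,"wz":0},{"dx":0,"dy":0.0068,"dz":-0.0018,"wx":0,"wy":0,"wz":0},{"dx":0,"dy":0.0069,"dz":-0.0015,"wx":0,"wy":0,"wz":0},{"dx":0,"dy":0.0065,"dz":-0.0012,"wx":0,"wy":0,"wz":0},{"dx":0,"dy":0.005,"dz":-0.0005,"wx":0,"wy":0,"wz":0},{"dx":0,"dy":0,"dz":0,"wx":0,"wy":0,"wz":0},{"dx":0,"dy":0,"dz":0,"wx":0,"wy":0,"wz":0},{"dx":0,"dy":0,"dz":0,"wx":0,"wy":0,"wz":0}]}' -
python3 arc.py 0.82 10;python3 hoodimg.py
```

```text
clock: 13.6
position: [676.8, 160.3, 275.8]
orientation: [[-0.267, 0.964, 0.008], [0.964, 0.267, 0.001], [-0.001, 0.008, -1.0]]
wrist_force: [-0.6, -1.1, 6.7]
opening: 9.7
finger_force: 64.4
t 13.6 p [676.8 160.3 275.8] q [ 0.2   0.28  1.51 -0.    1.35 -0.07] F [-0.6 -1.1  6.7] M [-0.22  0.19 -0.06] op 9.669654640817862 g 64.3911874294281
[[-0.267, 0.964, 0.008], [0.964, 0.267, 0.001], [-0.001, 0.008, -1.0]]
q 1.0333800414512289 deg 59.20831500820948 radius 196.33879822359796 (195.4) lateral 0.4377069423773328
q 1.012  dy -4.1 dz 0.6
q 0.991  dy -4.1 dz 0.7
q 0.969  dy -4.1 dz 0.8
q 0.948  dy -4.1 dz 0.9
q 0.927  dy -4.1 dz 1.0
q 0.905  dy -4.0 dz 1.1
q 0.884  dy -4.0 dz 1.1
q 0.863  dy -4.0 dz 1.2
q 0.841  dy -4.0 dz 1.3
q 0.820  dy -3.9 dz 1.4
scene 3309 3074 q vote 1.03 fit 1.0303576797183998
top 611 319 q vote 1.025 fit 1.012987966136091
```

The hood is at about 1.03 rad, 4.5° past balance, and both measures agree. Easing back to 0.82.

```bash
python3 -m jog '{"series":[{"dx":0,"dy":-0.0041,"dz":0.0007,"wx":0,"wy":0,"wz":0},{"dx":0,"dy":-0.0041,"dz":0.0008,"wx":0,"wy":0,"wz":0},{"dx":0,"dy":-0.0041,"dz":0.0009,"wx":0,"wy":0,"wz":0},{"dx":0,"dy":-0.0041,"dz":0.001,"wx":0,"wy":0,"wz":0},{"dx":0,"dy":-0.0041,"dz":0.0011,"wx":0,"wy":0,"wz":0},{"dx":0,"dy":-0.004,"dz":0.0012,"wx":0,"wy":0,"wz":0},{"dx":0,"dy":-0.004,"dz":0.0012,"wx":0,"wy":0,"wz":0},{"dx":0,"dy":-0.004,"dz":0.0013,"wx":0,"wy":0,"wz":0},{"dx":0,"dy":-0.004,"dz":0.0014,"wx":0,"wy":0,"wz":0},{"dx":0,"dy":-0.0039,"dz":0.0015,"wx":0,"wy":0,"wz":0},{"dx":0,"dy":0,"dz":0,"wx":0,"wy":0,"wz":0},{"dx":0,"dy":0,"dz":0,"wx":0,"wy":0,"wz":0}]}' -
python3 -m jog '{"series":[{"dx":0,"dy":0,"dz":0,"wx":0,"wy":0,"wz":0},{"dx":0,"dy":0,"dz":0,"wx":0,"wy":0,"wz":0},{"dx":0,"dy":0,"dz":0,"wx":0,"wy":0,"wz":0},{"dx":0,"dy":0,"dz":0,"wx":0,"wy":0,"wz":0},{"dx":0,"dy":0,"dz":0,"wx":0,"wy":0,"wz":0}]}' -
python3 arc.py;python3 hoodimg.py; python3 look.py scene 0 0 640 480 1 end
```

```text
clock: 14.9
position: [636.9, 149.3, 264.2]
orientation: [[-0.267, 0.964, 0.006], [0.964, 0.267, 0.001], [-0.001, 0.006, -1.0]]
wrist_force: [-2.4, -1.7, 8.9]
opening: 9.6
finger_force: 66.2
clock: 15.4
position: [636.9, 149.4, 264.2]
orientation: [[-0.267, 0.964, 0.005], [0.964, 0.267, 0.001], [-0.001, 0.005, -1.0]]
wrist_force: [-3.5, -1.2, 7.2]
opening: 9.8
finger_force: 66.2
t 15.4 p [636.9 149.4 264.2] q [ 0.19  0.2   1.62 -0.    1.32 -0.08] F [-3.5 -1.2  7.2] M [-0.21  0.37  0.  ] op 9.798439105065944 g 66.19179010391235
[[-0.267, 0.964, 0.005], [0.964, 0.267, 0.001], [-0.001, 0.005, -1.0]]
q 0.8139551016713718 deg 46.63619203891142 radius 195.20714521689203 (195.4) lateral 0.5125729158154197
scene 8383 8381 q vote 0.8150000000000001 fit 0.8132841083731713
top 846 546 q vote 0.8150000000000001 fit 0.8063308205109364
```

View pics/end.png

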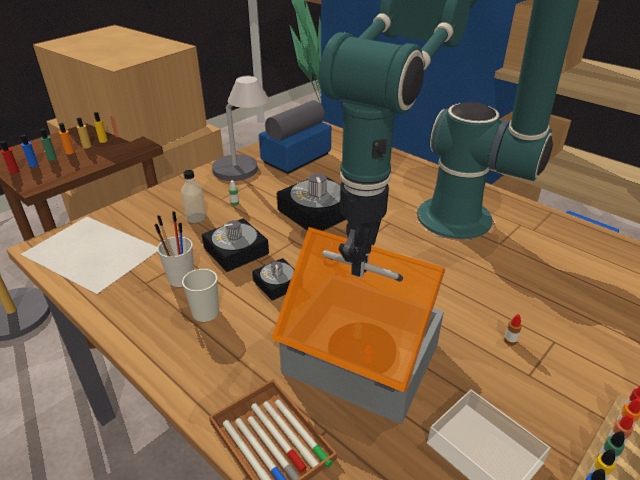

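The hood is held by its bar at (360,262). Its angle is about 0.814 rad, 7.8° under balance, and it is steady. Cups, paints, shaker and tub are where they stood. Handing in.

```bash
python3 -c "from rig import r;print(r.sign_off())"
```

```text
the job is handed in; nothing more can be done
None
```

I set the middle-sized timer's collar to 4, lifted the hood about 4.5° past balance, and eased it back to about 0.81 rad (roughly 8° under), where the gripper was still holding it steady when I handed the job in at about 15.5 s.

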